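# Match a gel cassette by thickness and stand it in the running stand

### The job

Four gel cassettes lean in the drying rack, two thin and two thick. Pinch the one in the end bay, behind the tall divider, to feel how thick it is and leave it leaning there; then find the one of equal thickness among the other three and set it gently, upright and fully home, in the slot of the empty running stand, and let go. The other cassettes stay leaning in their bays and nothing else on the bench is disturbed.

Things in the scene. Friction and masses are not known exactly. Their poses are not given: they have to be found in the camera images.
- cassette_a_mid (a point): Centre of a grey gel cassette with pale windows, a flat plate 64 wide (own y) x 115 high (own z, up) mm, about 55-115 g. Thickness (own x) 9 or 12 mm, two of each among the four; which is not told. At first it leans in a rack bay, its top tilted 26 degrees towards the rack's own -x, away from the robot. The point is half-way up and across, 5.25 mm in front of the back face (mid-plane within 0.75 mm).
- cassette_b_mid (a point): Centre of another gel cassette, like cassette_a in every way but perhaps its thickness (9 or 12 mm, not told).
- cassette_c_mid (a point): Centre of another gel cassette, like cassette_a in every way but perhaps its thickness (9 or 12 mm, not told).
- cassette_d_mid (a point): Centre of another gel cassette, like cassette_a in every way but perhaps its thickness (9 or 12 mm, not told).
- cassette_a: The same cassette_a; origin at the middle of the lower edge of its back face, axes as for its centre point. (The rules tell thick from thin by the exact distance from here to the centre point, 57.64 or 57.84 mm: far below what the pose readings can show.)
- cassette_b: The same cassette_b; origin at the middle of the lower edge of its back face, axes as for its centre point. (The rules tell thick from thin by the exact distance from here to the centre point, 57.64 or 57.84 mm: far below what the pose readings can show.)
- cassette_c: The same cassette_c; origin at the middle of the lower edge of its back face, axes as for its centre point. (The rules tell thick from thin by the exact distance from here to the centre point, 57.64 or 57.84 mm: far below what the pose readings can show.)
- cassette_d: The same cassette_d; origin at the middle of the lower edge of its back face, axes as for its centre point. (The rules tell thick from thin by the exact distance from here to the centre point, 57.64 or 57.84 mm: far below what the pose readings can show.)
- rack: Fixed steel rack, foot 110 x 336 mm, origin under its centre. Bays along own y at -112, -40, 32 and 118 mm; the last, the end bay, is parted off by a tall divider (85 mm, at y 75). Cassettes stand on a sloped ledge and lean to own -x (away from the robot) on a back plate 6 mm thick, 50 mm high along the cassette: the upper 65 mm is free on both faces. Fins 12 mm high part the other bays.
- end_bay (a point): Centre of the cassette that leans in the end bay of the rack (fixed to the rack, as built). The cassette whose centre is here is the one to be matched.
- stand: Fixed running stand: grey base 100 x 115 x 20 mm with two white channel posts, 45 mm high plus a 12 mm flared mouth, at its own y ends. Origin at the underside centre. Empty at the start.
- slot (a point): Middle of the floor of the stand's slot, 20 mm above the bench. The slot takes a cassette upright: 15 mm wide along own x, 70 mm long along own y (the cassette's 64 mm width), z up. A cassette fully home has its lower edge on this floor, its centre 57.5 mm above it.
- beaker: Glass beaker, 60 mm across, 70 high; origin underside centre. Bystander.
- tip_box: White pipette-tip box 85 x 120 x 49 mm; origin underside centre. Bystander.
- jar: Amber jar, 52 mm across, 65 high; origin underside centre. Bystander.
- timer: White bench timer 60 x 65 x 18 mm; origin underside centre. Bystander.
- dish: Closed round culture dish, 88 mm across, 16 high; origin underside centre. Bystander.
- marker: Marker pen 14 x 100 x 14 mm lying along its own y; origin underside centre. Bystander.
There are look-alikes about, which are no part of the job. Leave any green look-alike of the cassette_a alone.

How it is judged:
By the outcome, as a careful person would: the job done as asked, in the order asked, and still so for the second after the job is handed in, with the robot touching nothing.
It also fails if it takes over 64 s, if anything falls off the work surface, if the arm or the gripper's body presses on something with over 40 N, if the wrist force passes 120 N, or if a joint passes its speed limit or range.

### The arm

A 7-joint arm with a two-finger parallel gripper is mounted at the origin on the work surface. World frame = base frame: x ahead of the robot, y to its left, z up, the work surface at z = 0. Lengths are in m, angles in rad, forces in N, time in s.
With the tool pointing down it reaches from about 0.4 to 0.85 m from the base axis. Payload 10.4 kg.
Tool frame: the origin (TCP) lies midway between the tips of the shut fingers; the grasp point (between the pads) lies 19 mm behind it; z points along the fingers, y is the line along which they close (so a half turn about z gives the same grasp; the last joint's range is limited). The gripper opens to 87 mm and grips with 3 to 60 N. Pads are 19 mm wide; open, the fingers measure 117 mm over their backs; the gripper's body (75 mm by 190 mm) begins 51 mm behind the grasp point.
Start: joints at [1.229, 0.332, -0.065, 1.46, 0.022, 1.35, -0.088], TCP at [0.196, -0.594, 0.223] pointing down, gripper open.
Joint ranges: [-2.6, 2.6], [-0.5, 2.12], [-1.47, 1.34], [0.16, 2.42], [-1.27, 4.41], [0.06, 2.06], [-2.6, 2.6]. Speed limits (rad/s): [2.22, 2.22, 2.79, 2.79, 3.14, 3.14, 3.14].

### API

Orientations are given as a unit quaternion [x, y, z, w].
In Python, from bench import r gives the robot as it stands.
- The arm moves only by the tool move_arm, never from a script. Its argument "targets" is a list of rows, each a list of 3 entries, a list of its own where there are three numbers: the shift along the tool's x, y, z in cm, then the turn, a rotation vector about the tool's x, y, z in rad, then the opening in per cent of the stroke, from 0 (shut) to 100 (fully open). In form: [[[x, y, z], [wx, wy, wz], gripper], ...]. A call has 1 to 20 rows; each row shifts and turns the commanded pose from where the row before left it, along the tool's axes as they then stand; what a row does not reach is not made up. A row lasts 1/8 s, in which the tool goes at most 62.5 mm and 10.7 degrees, less where a joint would pass 70% of its speed; a pose out of reach is approached as far as the arm can. A call with a gripper value outside its range is refused whole. The fingers move at their own pace and stop on an object; "grip_force" is the grip in N (left out, the last holds). Time passes only in rows, so rows that do not move let the fingers close. It gives the time, the measured TCP pose, the force, the opening and the grip force at its end, in the units of the state.
- r.read_state(): the state, without advancing time (a new reading comes with each control period).
- r.camera(name): name is "side" or "top" or "wrist"; returns a dict with "image" (384x512x3 uint8, blue, green, red), "vertical_fov" (degrees; the focal length in pixels is half the picture's height over the tangent of half this angle, whatever the lens; pixels are square), "cx", "cy" (the principal point, pixels), "cam_to_world" (4x4, takes a point from camera to world coordinates). Camera axes: x right, y down, z forward; pixel columns grow to the right and rows downward; lengths in m; the calibration is good to about 2 mm. A picture is of the moment at which its call begins. There is no depth.
- r.close_job(): hands the job in; it is judged then, once.
The state is a dict: "time": time; "joint_positions": joint angles; "joint_vel": joint speeds; "joint_torque": joint torques, N m; "ee_pos": TCP position; "eef_rot": TCP orientation; "ft_force": force on the tool from outside, world axes, zero at the start; "torque": the same for the moment, N m; "width": finger opening in m; "grip_force": force on a finger pad.
Only numpy, scipy, OpenCV 4.12 (cv2) and the standard library are available. Lean on these libraries where they do the work, as an engineer would, in place of code of your own. Each camera call takes 0.05 s, during which the arm holds its last target. There are 200 camera calls.

## Working session

There is one attempt and no reset: what is moved stays moved. The work goes in short steps, Python scripts to look and compute and a tool call to move; the robot and the scene stay as the last step left them, time stands still between calls to the robot, and variables do not carry over. Pictures are saved under pics/ and viewed, at most 10 in all, crops included, and the job is handed in when it is done.

Besides the shell and the picture viewer there is one more tool, called after "Call:" in YAML: its name, and indented under it one key for each argument. move_arm: Moves the arm, as the interface text tells. Its arguments: {"type":"object","properties":{"targets":{"type":"array"},"grip_force":{"type":"number"}},"required":["targets"]}

```bash
ls; mkdir -p pics; python3 - <<'E'
from bench import r
import cv2,numpy as np,pickle
d={}
for n in("side","top","wrist"):
    c=r.camera(n);d[n]=c;cv2.imwrite(f"pics/{n}0.png",c["image"]);print(n,c["vertical_fov"],c["cx"],c["cy"],np.round(c["cam_to_world"],3).tolist())
pickle.dump(d,open("c0.pkl","wb"))
s=r.read_state();print(s)
E
```

```text
pics
side 50.186524345138025 251.5117171958801 192.1969025118457 [[-0.94, -0.191, 0.283, 0.21], [-0.341, 0.496, -0.799, 0.766], [0.012, -0.847, -0.531, 0.616], [0.0, 0.0, 0.0, 1.0]]
top 53.246249288030754 257.48319977594576 189.31175402592723 [[-0.018, -0.983, 0.183, 0.328], [-0.999, 0.024, 0.034, -0.02], [-0.038, -0.183, -0.982, 0.995], [0.0, 0.0, 0.0, 1.0]]
wrist 61.13852594045294 254.8347034647586 189.98280448382087 [[0.313, -0.905, -0.288, 0.277], [-0.95, -0.298, -0.094, -0.566], [-0.0, 0.303, -0.953, 0.385], [0.0, 0.0, 0.0, 1.0]]
{'time': 0.15, 'joint_positions': array([ 1.22940223,  0.33273995, -0.06470301,  1.46074264,  0.02163318,
        1.34993107, -0.08851317]), 'joint_vel': array([-0.00215459, -0.00127036,  0.00034947, -0.00192429,  0.00108312,
        0.00017033,  0.00110759]), 'joint_torque': array([ 7.31763448e-04, -6.23629546e+01,  2.45189300e-02, -3.90144682e+01,
       -6.15105894e-02,  3.72474489e-02,  1.08096408e-04]), 'ee_pos': array([ 0.19578346, -0.593225  ,  0.22193121]), 'eef_rot': array([ 9.87321918e-01,  1.58729691e-01, -1.28871785e-04, -5.47375110e-04]), 'ft_force': array([-0.30365839, -0.89921471,  0.04812444]), 'torque': array([-0.01213242,  0.02110026,  0.01670699]), 'grip_force': 0.0, 'width': 0.08705849072311647}
```

View pics/top0.png

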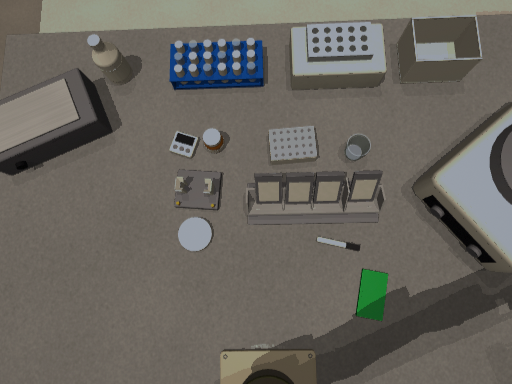

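View pics/side0.png

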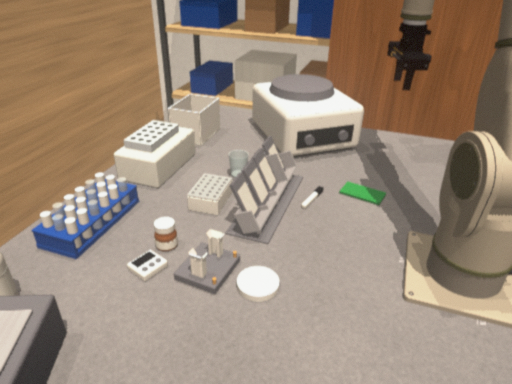

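The top view shows the rack at pixels (247-380, 172-222), with the end bay rightmost. The stand is at (175-221, 170-209). I'll zoom in on both.

```bash
python3 - <<'E'
import cv2,pickle
d=pickle.load(open("c0.pkl","rb"));I=d["top"]["image"]
a=cv2.resize(I[160:230,235:395],None,fx=5,fy=5,interpolation=cv2.INTER_CUBIC)
b=cv2.resize(I[160:215,165:230],None,fx=4,fy=4,interpolation=cv2.INTER_CUBIC)
s=d["side"]["image"][130:250,175:310]
import numpy as np
o=np.zeros((600,800,3),np.uint8);o[:350]=a;o[352:352+220,:260]=b[:220]
# side crop x2
s=cv2.resize(s,None,fx=2,fy=2,interpolation=cv2.INTER_CUBIC);o[355:355+240,300:570]=s[:240]
cv2.imwrite("pics/z.png",o)
E
```

```text
(no output)
```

View pics/z.png

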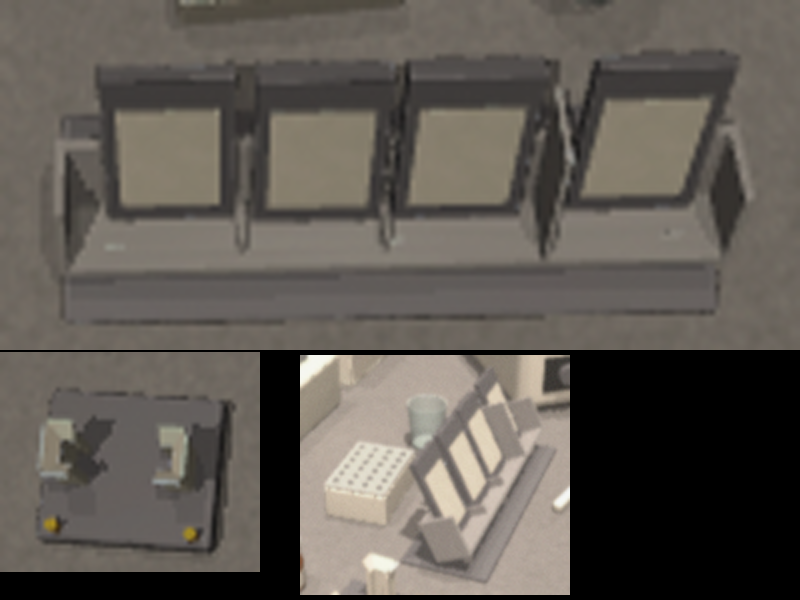

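```bash
cat > h.py <<'E'
import numpy as np
def pix(c,u,v,z):
    f=c["image"].shape[0]/2/np.tan(np.radians(c["vertical_fov"])/2)
    T=c["cam_to_world"];d=T[:3,:3]@np.array([(u-c["cx"])/f,(v-c["cy"])/f,1]);o=T[:3,3]
    return o+d*(z-o[2])/d[2]
def proj(c,p):
    f=c["image"].shape[0]/2/np.tan(np.radians(c["vertical_fov"])/2)
    T=c["cam_to_world"];q=T[:3,:3].T@(np.array(p)-T[:3,3]);return q[:2]/q[2]*f+[c["cx"],c["cy"]]
E
python3 - <<'E'
from h import *;import pickle
c=pickle.load(open("c0.pkl","rb"))["top"]
for n,u,v,z in[("footL",65,320,0),("footR",718,312,0),("footL2",65,270,0.01),("c1bl",105,215,.03),("c1br",238,215,.03),("c4bl",565,208,.03),("c4br",690,205,.03),("c1tl",97,70,.13),("c1tr",240,68,.13),("c4tl",597,62,.13),("c4tr",738,55,.13)]:
    print(n,pix(c,235+u/5,160+v/5,z).round(4))
for n,u,v,z in[("fl",50,388,.02),("fr",225,402,.02),("nr",212,550,.02),("nl",40,542,.02),("postLtop n",55,478,.02),("postL tl",42,424,.077),("postL tr",74,420,.077),("postL bl",38,475,.077),("postL b",70,472,.077),("postR tl",155,428,.077),("postR tr",188,430,.077),("R br",184,485,.077),("R bl",152,480,.077)]:
    print(n,pix(c,165+u/4,160+(v-352)/4,z).round(4))
E
```

```text
footL [0.4221 0.0409 0.    ]
footR [ 0.4191 -0.2954  0.    ]
footL2 [0.4471 0.04   0.01  ]
c1bl [0.4724 0.018  0.03  ]
c1br [ 0.4708 -0.0496  0.03  ]
c4bl [ 0.4705 -0.2146  0.03  ]
c4br [ 0.4705 -0.2772  0.03  ]
c1tl [0.5253 0.0166 0.13  ]
c1tr [ 0.5245 -0.0495  0.13  ]
c4tl [ 0.523  -0.2131  0.13  ]
c4tr [ 0.5246 -0.2773  0.13  ]
fl [0.5693 0.224  0.02  ]
fr [0.5568 0.1081 0.02  ]
nr [0.4592 0.1166 0.02  ]
nl [0.467  0.2284 0.02  ]
postLtop n [0.5089 0.2195 0.02  ]
postL tl [0.5324 0.2143 0.077 ]
postL tr [0.5344 0.1944 0.077 ]
postL bl [0.5004 0.2161 0.077 ]
postL b [0.5018 0.1963 0.077 ]
postR tl [0.5281 0.144  0.077 ]
postR tr [0.5263 0.1235 0.077 ]
R br [0.492  0.1259 0.077 ]
R bl [0.4956 0.1456 0.077 ]
```

```bash
cat >> h.py <<'E'
from scipy.spatial.transform import Rotation as R,Slerp
def plan(p1,R1,n,p0=None,R0=None):
    """rows from present pose to target, straight line + slerp"""
    if p0 is None:
        from bench import r
        s=r.read_state();p0=s["ee_pos"];R0=R.from_quat(s["eef_rot"])
    p1=np.array(p1);S=Slerp([0,1],R.concatenate([R0,R1]));w=np.round((R0.inv()*R1).as_rotvec()/n,3).tolist()
    Rc=R0;p=np.array(p0,float);o=[]
    for k in range(n):
        t=Rc.inv().apply(p0+(p1-p0)*(k+1)/n-p)*100;t=np.round(t,2)
        p=p+Rc.apply(t/100);Rc=Rc*R.from_rotvec(w);o.append([t.tolist(),w])
    for x in o:print(x,end=",\n")
def leanR(tilt=26.,yaw=.009):
    s,c=np.sin(np.radians(tilt)),np.cos(np.radians(tilt))
    M=np.array([[0,c,-s],[1,0,0],[0,-s,-c]])
    return R.from_euler("z",yaw)*R.from_matrix(M)
E
python3 - <<'E'
from h import *
from bench import r
s=r.read_state();R0=R.from_quat(s["eef_rot"]);p=s["ee_pos"]+[0,0,.18]
plan([.554,-.245,.26],leanR(),14,p,R0)
E
```

```text
[[3.21, -1.56, 1.02], [0.028, -0.02, -0.088]],
[[3.35, -1.24, 0.98], [0.028, -0.02, -0.088]],
[[3.47, -0.91, 0.95], [0.028, -0.02, -0.088]],
[[3.55, -0.58, 0.91], [0.028, -0.02, -0.088]],
[[3.61, -0.24, 0.84], [0.028, -0.02, -0.088]],
[[3.62, 0.1, 0.77], [0.028, -0.02, -0.088]],
[[3.62, 0.44, 0.69], [0.028, -0.02, -0.088]],
[[3.58, 0.77, 0.6], [0.028, -0.02, -0.088]],
[[3.51, 1.11, 0.51], [0.028, -0.02, -0.088]],
[[3.4, 1.42, 0.4], [0.028, -0.02, -0.088]],
[[3.27, 1.72, 0.29], [0.028, -0.02, -0.088]],
[[3.11, 2.01, 0.17], [0.028, -0.02, -0.088]],
[[2.93, 2.28, 0.05], [0.028, -0.02, -0.088]],
[[2.71, 2.53, -0.07], [0.028, -0.02, -0.088]],
```

Call:
move_arm:
  targets:
    - [[0, 0, -4.5], [0, 0, 0], 100]
    - [[0, 0, -4.5], [0, 0, 0], 100]
    - [[0, 0, -4.5], [0, 0, 0], 100]
    - [[0, 0, -4.5], [0, 0, 0], 100]
    - [[3.2, -1.6, 1.0], [0.028, -0.02, -0.088], 100]
    - [[3.35, -1.25, 1.0], [0.028, -0.02, -0.088], 100]
    - [[3.45, -0.9, 0.95], [0.028, -0.02, -0.088], 100]
    - [[3.55, -0.6, 0.9], [0.028, -0.02, -0.088], 100]
    - [[3.6, -0.25, 0.85], [0.028, -0.02, -0.088], 100]
    - [[3.6, 0.1, 0.75], [0.028, -0.02, -0.088], 100]
    - [[3.6, 0.45, 0.7], [0.028, -0.02, -0.088], 100]
    - [[3.6, 0.75, 0.6], [0.028, -0.02, -0.088], 100]
    - [[3.5, 1.1, 0.5], [0.028, -0.02, -0.088], 100]
    - [[3.4, 1.4, 0.4], [0.028, -0.02, -0.088], 100]
    - [[3.25, 1.7, 0.3], [0.028, -0.02, -0.088], 100]
    - [[3.1, 2.0, 0.2], [0.028, -0.02, -0.088], 100]
    - [[2.95, 2.3, 0.05], [0.028, -0.02, -0.088], 100]
    - [[2.7, 2.5, -0.1], [0.028, -0.02, -0.088], 100]
    - [[0, 0, 0], [0, 0, 0], 100]

```text
time: 2.52
ee_pos: [0.5541, -0.2414, 0.2584]
eef_rot: [0.685, 0.692, -0.158, -0.161]
ft_force: [0.2, -0.0, -0.5]
width: 0.0871
grip_force: 0.0
```

```bash
python3 - <<'E'
from h import *
from bench import r
import cv2,pickle
s=r.read_state();print(s["ee_pos"],R.from_quat(s["eef_rot"]).as_matrix().round(3).tolist(),s["joint_positions"].round(2),s["ft_force"])
c=r.camera("wrist");pickle.dump(c,open("w1.pkl","wb"));print(c["cam_to_world"].round(3).tolist())
cv2.imwrite("pics/w1.png",cv2.resize(c["image"],(800,600),interpolation=cv2.INTER_CUBIC))
E
```

```text
[ 0.55409352 -0.24141002  0.25835182] [[-0.009, 0.899, -0.439], [1.0, 0.011, 0.002], [0.007, -0.439, -0.899]] [ 0.51  0.65 -0.43  1.03  0.32  1.95  0.16] [ 0.23919664 -0.04401029 -0.46924103]
[[0.899, 0.141, -0.415, 0.626], [0.01, -0.953, -0.301, -0.157], [-0.439, 0.267, -0.858, 0.405], [0.0, 0.0, 0.0, 1.0]]
```

View pics/w1.png

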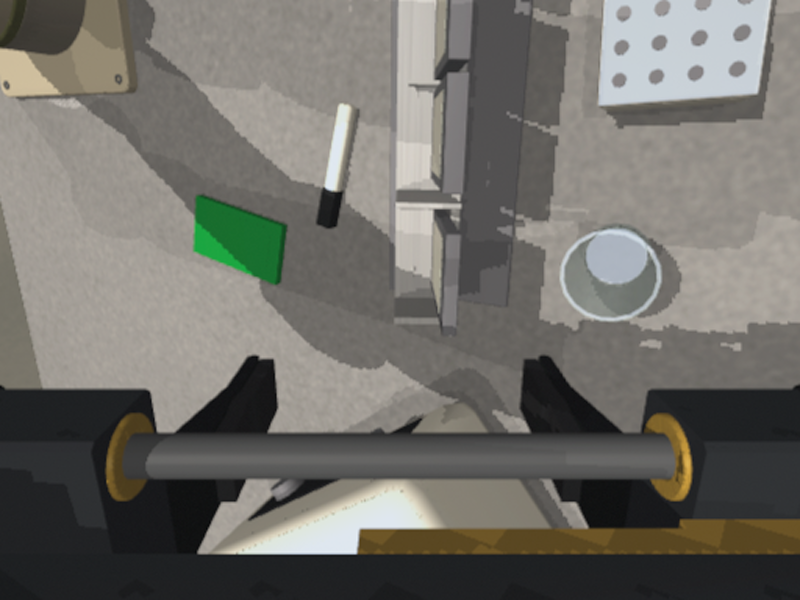

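The wrist view shows the four top edges as grey bands: end bay about x 440-460 at y 215-335, and its neighbour wider at 443-468. I'll zoom in to measure.

```bash
python3 - <<'E'
import cv2,pickle
I=pickle.load(open("w1.pkl","rb"))["image"]
a=cv2.resize(I[0:100,245:345],None,fx=4,fy=4,interpolation=cv2.INTER_CUBIC)
b=cv2.resize(I[120:220,245:345],None,fx=4,fy=4,interpolation=cv2.INTER_CUBIC)
cv2.imwrite("pics/w1z.png",cv2.hconcat([a,b]))
E
```

```text
(no output)
```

View pics/w1z.png

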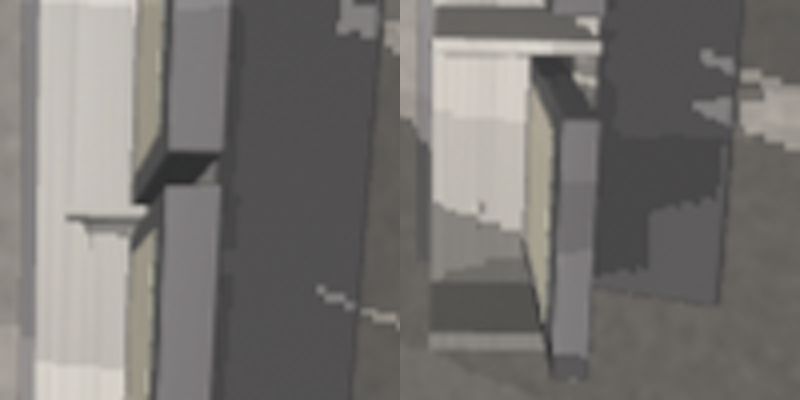

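```bash
python3 - <<'E'
from h import *;import pickle
c=pickle.load(open("w1.pkl","rb"))
for z in(.11,.12,.13,.14):
    a=[pix(c,u,v,z)[:2].round(4) for u,v in((285,150),(295,150),(282.5,214.5),(292,214.5),(285,45.7),(300,45.7),(286.7,38),(301,38))]
    print(z,*a,"ext",a[0][1]-a[2][1])
t=pickle.load(open("c0.pkl","rb"))["top"]
# top cam: end cassette top-face band crop rows ~ 52(back)..72(front), u 597..738
for z in(.12,.13,.14): print(z,pix(t,235+667/5,160+58/5,z),pix(t,235+655/5,160+75/5,z))
E
```

```text
0.11 [ 0.5149 -0.2152] [ 0.5251 -0.2143] [ 0.5148 -0.2828] [ 0.5251 -0.2809] [ 0.5111 -0.1216] [ 0.5251 -0.1221] [ 0.5124 -0.1153] [ 0.5257 -0.116 ] ext 0.0676
0.12 [ 0.5186 -0.2133] [ 0.5285 -0.2124] [ 0.5186 -0.2785] [ 0.5285 -0.2767] [ 0.515  -0.1228] [ 0.5285 -0.1233] [ 0.5163 -0.1168] [ 0.5291 -0.1174] ext 0.06520000000000004
0.13 [ 0.5224 -0.2113] [ 0.5319 -0.2104] [ 0.5223 -0.2743] [ 0.5319 -0.2725] [ 0.5188 -0.124 ] [ 0.5319 -0.1245] [ 0.5201 -0.1182] [ 0.5325 -0.1188] ext 0.063
0.14 [ 0.5261 -0.2093] [ 0.5353 -0.2085] [ 0.5261 -0.27  ] [ 0.5353 -0.2683] [ 0.5227 -0.1252] [ 0.5353 -0.1257] [ 0.5239 -0.1196] [ 0.5358 -0.1202] ext 0.060700000000000004
0.12 [ 0.52630547 -0.2475938   0.12      ] [ 0.51838685 -0.24152908  0.12      ]
0.13 [ 0.52403375 -0.24498901  0.13      ] [ 0.51620564 -0.23899362  0.13      ]
0.14 [ 0.52176202 -0.24238423  0.14      ] [ 0.51402443 -0.23645816  0.14      ]
```

Call:
move_arm:
  targets:
    - [[-0.4, 3.3, 0], [0, 0, 0], 100]
    - [[0, 0, 4], [0, 0, 0], 100]
    - [[0, 0, 4], [0, 0, 0], 100]
    - [[0, 0, 4], [0, 0, 0], 100]
    - [[0, 0, 0], [0, 0, 0], 100]
  grip_force: 3

```text
time: 3.2
ee_pos: [0.5273, -0.2503, 0.137]
eef_rot: [0.689, 0.689, -0.159, -0.161]
ft_force: [1.1, -0.8, 0.9]
width: 0.087
grip_force: 0.0
```

```bash
python3 - <<'E'
from h import *
from bench import r
import cv2,pickle
s=r.read_state();print(s["ee_pos"],R.from_quat(s["eef_rot"]).as_matrix().round(3).tolist(),s["joint_positions"].round(2),s["ft_force"])
c=r.camera("wrist");pickle.dump(c,open("w2.pkl","wb"))
cv2.imwrite("pics/w2.png",cv2.resize(c["image"],(800,600),interpolation=cv2.INTER_CUBIC))
E
```

```text
[ 0.52728444 -0.25030067  0.13701617] [[0.001, 0.898, -0.44], [1.0, 0.0, 0.003], [0.003, -0.44, -0.898]] [ 0.56  0.67 -0.43  1.27  0.33  1.71  0.13] [ 1.09759769 -0.79449976  0.90015607]
```

View pics/w2.png

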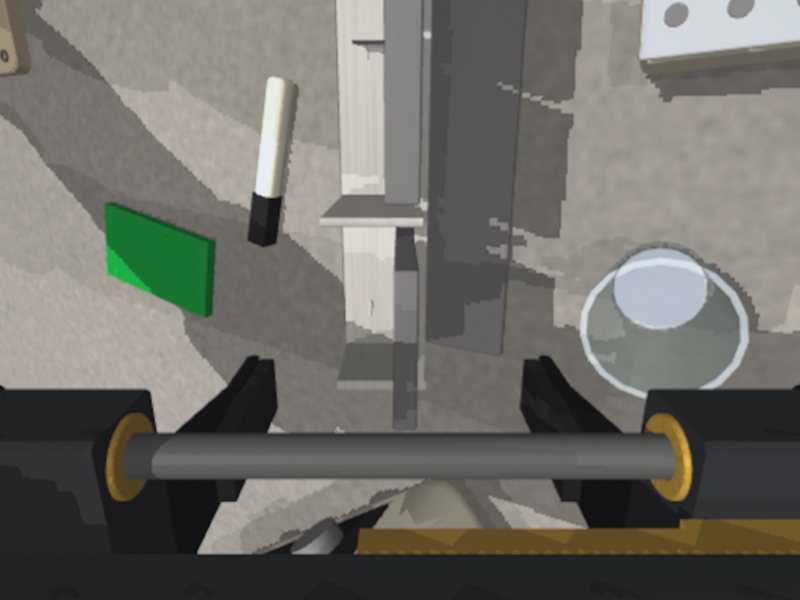

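The picture shows the end cassette's top at x 392-418 (mid 405), between fingers centred at 399. Before pinching I'll project the tool axis to check the offset.

```bash
python3 - <<'E'
from h import *;import pickle
from bench import r
c=pickle.load(open("w2.pkl","rb"));s=r.read_state();M=R.from_quat(s["eef_rot"])
for d in(0,.015,.03):
  for dx in(0,.005):
    p=s["ee_pos"]+M.apply([dx,0,d]);print(d,dx,proj(c,p)*1.5625, (proj(c,p+M.apply([0,.01,0]))-proj(c,p))*1.5625)
E
```

```text
0 0 [398.64048272 386.88721363] [2.84375934e+01 6.83731995e-03]
0 0.005 [398.62382821 373.99365349] [2.86808686e+01 4.32565818e-03]
0.015 0 [398.73453399 368.25147058] [2.63301775e+01 2.92031252e-03]
0.015 0.005 [398.7198676  356.17331323] [2.65385999e+01 7.15648875e-04]
0.03 0 [398.81560947 352.18681006] [ 2.45135589e+01 -1.81504219e-05]
0.03 0.005 [398.80255932 340.82966434] [ 2.46941151e+01 -1.96748271e-03]
```

Call:
move_arm:
  targets:
    - [[0.5, 0.25, 0], [0, 0, 0], 100]
    - [[0, 0, 2.5], [0, 0, 0], 100]
    - [[0, 0, 3], [0, 0, 0], 60]
    - [[0, 0, 0], [0, 0, 0], 40]
    - [[0, 0, 0], [0, 0, 0], 30]
    - [[0, 0, 0], [0, 0, 0], 25]
  grip_force: 3

```text
time: 4.0
ee_pos: [0.5096, -0.2437, 0.0892]
eef_rot: [0.688, 0.69, -0.157, -0.158]
ft_force: [0.1, 0.1, 0.7]
width: 0.0547
grip_force: 0.0
```

Call:
move_arm:
  targets:
    - [[0, 0, 0], [0, 0, 0], 20]
    - [[0, 0, 0], [0, 0, 0], 16]
    - [[0, 0, 0], [0, 0, 0], 12]
    - [[0, 0, 0], [0, 0, 0], 8]
    - [[0, 0, 0], [0, 0, 0], 4]
    - [[0, 0, 0], [0, 0, 0], 4]

```text
time: 4.75
ee_pos: [0.508, -0.2438, 0.088]
eef_rot: [0.688, 0.69, -0.157, -0.159]
ft_force: [-1.6, -0.3, 1.3]
width: 0.0102
grip_force: 3.0
```

Call:
move_arm:
  targets:
    - [[0, 0, 0], [0, 0, 0], 4]
    - [[0, 0, 0], [0, 0, 0], 4]
    - [[0, 0, 0], [0, 0, 0], 4]

```text
time: 5.12
ee_pos: [0.5081, -0.2437, 0.0879]
eef_rot: [0.688, 0.69, -0.157, -0.159]
ft_force: [-2.3, 0.8, 1.9]
width: 0.0103
grip_force: 3.0
```

Call:
move_arm:
  targets:
    - [[0, 0, 0], [0, 0, 0], 14]
    - [[0, 0, 0], [0, 0, 0], 20]
    - [[0, 0, 0], [0, 0, 0], 60]
    - [[0, 0, 0], [0, 0, 0], 100]
    - [[0, 0, -2], [0, 0, 0], 100]
    - [[0, 0, -4], [0, 0, 0], 100]
    - [[5, 0, 0], [0, 0, 0], 100]
    - [[6, 0, 0], [0, 0, 0], 100]
    - [[6, 0, 0], [0, 0, 0], 100]
    - [[5.7, 0, 0], [0, 0, 0], 100]
    - [[0, 0, 0], [0, 0, 0], 100]

```text
time: 6.5
ee_pos: [0.5337, -0.011, 0.143]
eef_rot: [0.685, 0.693, -0.157, -0.159]
ft_force: [-0.1, -2.1, -0.2]
width: 0.0866
grip_force: 0.0
```

```bash
python3 - <<'E'
from h import *
from bench import r
import cv2,pickle
s=r.read_state();M=R.from_quat(s["eef_rot"]);print(s["ee_pos"],M.as_matrix().round(3).tolist(),s["joint_positions"].round(2),s["ft_force"])
c=r.camera("wrist");pickle.dump(c,open("w3.pkl","wb"))
t=r.camera("top");cv2.imwrite("pics/t3.png",t["image"])
print(proj(c,s["ee_pos"]+M.apply([0,0,.015]))*1.5625)
cv2.imwrite("pics/w3.png",cv2.resize(c["image"],(800,600),interpolation=cv2.INTER_CUBIC))
E
```

```text
[ 0.53367875 -0.01099834  0.1429964 ] [[-0.01, 0.9, -0.436], [1.0, 0.012, 0.001], [0.006, -0.436, -0.9]] [ 0.32  0.6  -0.54  1.39  0.21  1.67 -0.22] [-0.11919209 -2.10223534 -0.16448219]
[396.51538699 365.72646022]
```

View pics/w3.png

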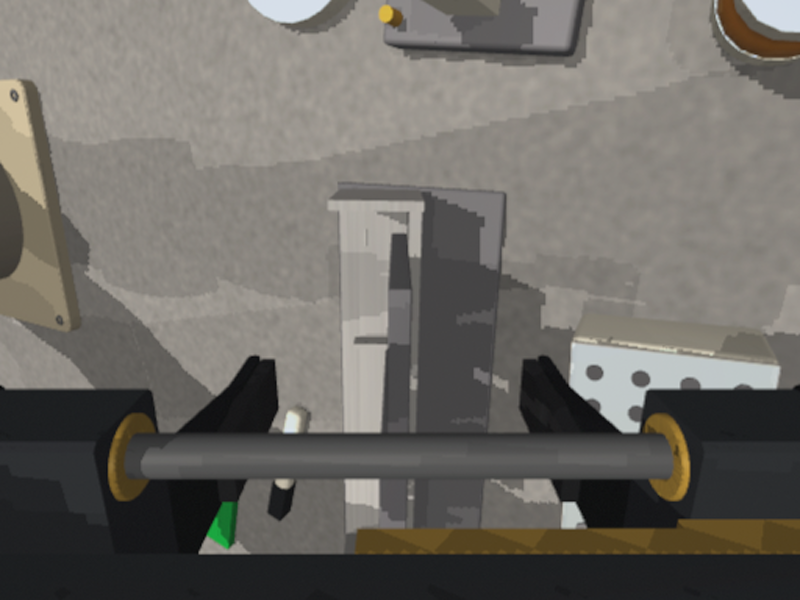

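The first-bay cassette's top shows at x 388-410, already centred on the tool axis at 396.5, and it looks thin.

Call:
move_arm:
  targets:
    - [[0, 0, 0], [0, 0, 0.02], 100]
    - [[0, 0, 3], [0, 0, 0], 100]
    - [[0, 0, 3], [0, 0, 0], 60]
    - [[0, 0, 0], [0, 0, 0], 40]
    - [[0, 0, 0], [0, 0, 0], 30]
    - [[0, 0, 0], [0, 0, 0], 25]
    - [[0, 0, 0], [0, 0, 0], 20]
    - [[0, 0, 0], [0, 0, 0], 16]
    - [[0, 0, 0], [0, 0, 0], 12]
    - [[0, 0, 0], [0, 0, 0], 8]
    - [[0, 0, 0], [0, 0, 0], 4]
    - [[0, 0, 0], [0, 0, 0], 4]
    - [[0, 0, 0], [0, 0, 0], 4]
    - [[0, 0, 0], [0, 0, 0], 4]
  grip_force: 3

```text
time: 8.35
ee_pos: [0.5077, -0.0167, 0.0886]
eef_rot: [0.695, 0.683, -0.159, -0.158]
ft_force: [-1.8, -0.3, 1.8]
width: 0.0095
grip_force: 3.0
```

Widths are 9.5 mm here and 10.3 mm in the end bay. I'll pinch the middle bay for reference before deciding.

Call:
move_arm:
  targets:
    - [[0, 0, 0], [0, 0, 0], 14]
    - [[0, 0, 0], [0, 0, 0], 20]
    - [[0, 0, 0], [0, 0, 0], 60]
    - [[0, 0, 0], [0, 0, 0], 100]
    - [[0, 0, -2], [0, 0, 0], 100]
    - [[0, 0, -4], [0, 0, 0], 100]
    - [[-4, 0, 0], [0, 0, 0], 100]
    - [[-3.2, 0, 0], [0, 0, 0], 100]
    - [[0, -0.15, 0], [0, 0, 0], 100]
    - [[0, 0, 3], [0, 0, 0], 100]
    - [[0, 0, 3], [0, 0, 0], 60]

```text
time: 9.72
ee_pos: [0.5052, -0.0876, 0.0891]
eef_rot: [0.695, 0.684, -0.158, -0.157]
ft_force: [0.6, -0.1, 0.0]
width: 0.0822
grip_force: 0.0
```

Call:
move_arm:
  targets:
    - [[0, 0, 0], [0, 0, 0], 40]
    - [[0, 0, 0], [0, 0, 0], 30]
    - [[0, 0, 0], [0, 0, 0], 25]
    - [[0, 0, 0], [0, 0, 0], 20]
    - [[0, 0, 0], [0, 0, 0], 16]
    - [[0, 0, 0], [0, 0, 0], 12]
    - [[0, 0, 0], [0, 0, 0], 8]
    - [[0, 0, 0], [0, 0, 0], 4]
    - [[0, 0, 0], [0, 0, 0], 4]
    - [[0, 0, 0], [0, 0, 0], 4]
  grip_force: 3

```text
time: 10.98
ee_pos: [0.5053, -0.0887, 0.0896]
eef_rot: [0.695, 0.683, -0.159, -0.157]
ft_force: [0.3, 0.5, 0.3]
width: 0.0119
grip_force: 3.0
```

The middle bay reads 11.9 mm and looks wide (about 13 mm). The end bay reads 10.3 mm and measures 9.9 mm in the image, so it is thin, like bay 1. I'll take the bay 1 cassette.

Call:
move_arm:
  targets:
    - [[0, 0, 0], [0, 0, 0], 17]
    - [[0, 0, 0], [0, 0, 0], 24]
    - [[0, 0, 0], [0, 0, 0], 60]
    - [[0, 0, 0], [0, 0, 0], 100]
    - [[0, 0, -2], [0, 0, 0], 100]
    - [[0, 0, -4], [0, 0, 0], 100]
    - [[4, 0, 0], [0, 0, 0], 100]
    - [[3.2, 0, 0], [0, 0, 0], 100]
    - [[0, 0.15, 0], [0, 0, 0], 100]
    - [[0, 0, 3], [0, 0, 0], 100]
    - [[0, 0, 3], [0, 0, 0], 60]

```text
time: 12.35
ee_pos: [0.5077, -0.0177, 0.0878]
eef_rot: [0.696, 0.683, -0.159, -0.157]
ft_force: [0.3, -0.4, 0.6]
width: 0.0821
grip_force: 0.0
```

Call:
move_arm:
  targets:
    - [[0, 0, 0], [0, 0, 0], 40]
    - [[0, 0, 0], [0, 0, 0], 30]
    - [[0, 0, 0], [0, 0, 0], 25]
    - [[0, 0, 0], [0, 0, 0], 20]
    - [[0, 0, 0], [0, 0, 0], 16]
    - [[0, 0, 0], [0, 0, 0], 12]
    - [[0, 0, 0], [0, 0, 0], 8]
    - [[0, 0, 0], [0, 0, 0], 4]
    - [[0, 0, 0], [0, 0, 0], 4]
    - [[0, 0, 0], [0, 0, 0], 0]
  grip_force: 15

```text
time: 13.6
ee_pos: [0.5074, -0.0167, 0.0887]
eef_rot: [0.695, 0.683, -0.159, -0.158]
ft_force: [-3.9, -0.3, 5.0]
width: 0.0089
grip_force: 15.0
```

Call:
move_arm:
  targets:
    - [[0, 0, -1], [0, 0, 0], 0]
    - [[0, 0, -2], [0, 0, 0], 0]
    - [[0, 0, -4], [0, 0, 0], 0]
    - [[0, 0, -4], [0, 0, 0], 0]
    - [[0, 0, -4], [0, 0, 0], 0]
    - [[0, 0, 0], [0, 0, 0], 0]

```text
time: 14.35
ee_pos: [0.5757, -0.0166, 0.226]
eef_rot: [0.696, 0.683, -0.156, -0.156]
ft_force: [0.3, 0.2, -1.4]
width: 0.0087
grip_force: 15.0
```

```bash
python3 - <<'E'
from h import *
plan([.514,.170,.225],leanR(0,-.08),7)
E
```

```text
[[2.65, -0.84, 0.4], [-0.063, 0.003, 0.009]],
[[2.64, -0.88, 0.35], [-0.063, 0.003, 0.009]],
[[2.64, -0.93, 0.31], [-0.063, 0.003, 0.009]],
[[2.62, -0.96, 0.25], [-0.063, 0.003, 0.009]],
[[2.61, -1.01, 0.2], [-0.063, 0.003, 0.009]],
[[2.61, -1.04, 0.14], [-0.063, 0.003, 0.009]],
[[2.59, -1.07, 0.08], [-0.063, 0.003, 0.009]],
```

Call:
move_arm:
  targets:
    - [[2.65, -0.85, 0.4], [-0.063, 0.003, 0.009], 0]
    - [[2.65, -0.9, 0.35], [-0.063, 0.003, 0.009], 0]
    - [[2.65, -0.9, 0.3], [-0.063, 0.003, 0.009], 0]
    - [[2.6, -0.95, 0.25], [-0.063, 0.003, 0.009], 0]
    - [[2.6, -1.0, 0.2], [-0.063, 0.003, 0.009], 0]
    - [[2.6, -1.05, 0.15], [-0.063, 0.003, 0.009], 0]
    - [[2.6, -1.05, 0.1], [-0.063, 0.003, 0.009], 0]
    - [[0, 0, 0], [0, 0, 0], 0]
    - [[0, 0, 0], [0, 0, 0], 0]

```text
time: 15.48
ee_pos: [0.5119, 0.1686, 0.2222]
eef_rot: [0.736, 0.677, -0.004, -0.004]
ft_force: [1.2, -0.3, -1.1]
width: 0.009
grip_force: 15.0
```

```bash
python3 - <<'E'
from h import *
from bench import r
import cv2,pickle
s=r.read_state();M=R.from_quat(s["eef_rot"]);print(s["ee_pos"],M.as_matrix().round(3).tolist(),s["width"],s["ft_force"])
c=r.camera("wrist");d=r.camera("side");pickle.dump((c,d,s["ee_pos"],s["eef_rot"]),open("w4.pkl","wb"))
o=np.zeros((600,800,3),np.uint8)
o[:450,:600]=cv2.resize(c["image"],(600,450),interpolation=cv2.INTER_CUBIC)
p=proj(d,[.514,.17,.1]).astype(int);print(p)
k=d["image"][max(p[1]-75,0):p[1]+75,p[0]-33:p[0]+34]
k=cv2.resize(k,(200,int(k.shape[0]*200/67)),interpolation=cv2.INTER_CUBIC);o[:k.shape[0],600:]=k
cv2.imwrite("pics/w4.png",o)
E
```

```text
[0.5118945  0.16855103 0.22217452] [[0.082, 0.997, -0.01], [0.997, -0.082, 0.0], [-0.0, -0.01, -1.0]] 0.008993723602536056 [ 1.24233598 -0.33526927 -1.10245749]
[207 232]
```

View pics/w4.png

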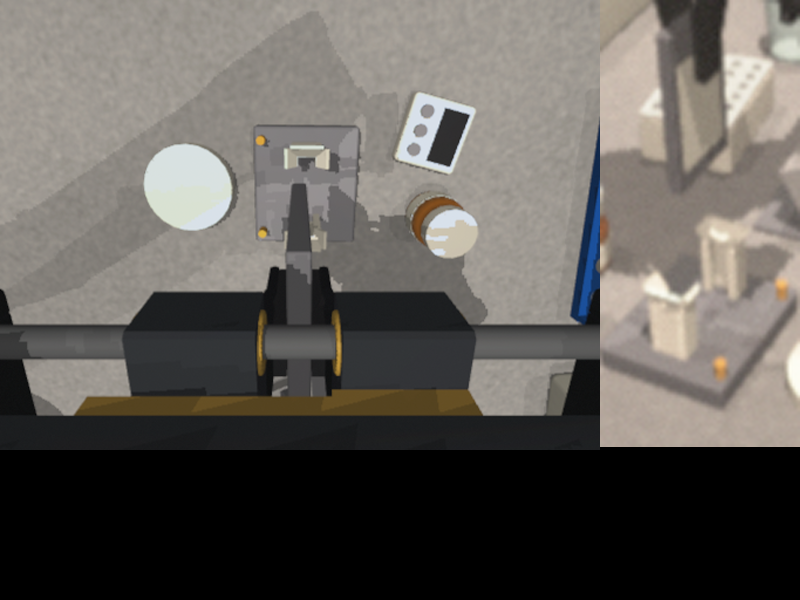

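The wrist view shows the stand at (254-358, 126-241) with the +y post's mouth at about (285-329, 146-168). The cassette's lower +y end is at about (292-308, 184). I'll take numbers from the same picture.

```bash
python3 - <<'E'
from h import *
import cv2,pickle
c,d,p,q=pickle.load(open("w4.pkl","rb"));I=c["image"];k=600/512
g=cv2.cvtColor(I,cv2.COLOR_BGR2GRAY)
def blob(u0,v0,u1,v1,th):
    m=np.zeros_like(g);a=[int(x/k) for x in(u0,v0,u1,v1)]
    m[a[1]:a[3],a[0]:a[2]]=(g[a[1]:a[3],a[0]:a[2]]>th)
    ys,xs=np.nonzero(m);return xs,ys
xs,ys=blob(275,138,340,180,150);print(xs.min(),xs.max(),ys.min(),ys.max())
for v in range(ys.min(),ys.max()+1): print(v,''.join('#' if g[v,u]>190 else '+' if g[v,u]>150 else '.' for u in range(238,290)))
xs,ys=blob(310,215,340,255,150)
for v in range(183,215): print(v,''.join('#' if g[v,u]>190 else '+' if g[v,u]>150 else '.' for u in range(238,290)))
# base corners (z=.02) 
for u,v in((254,127),(358,126),(355,241),(257,241)):print(pix(c,u/k,v/k,.02))
print(g[150:162,240:275])
E
```

```text
242 280 124 144
124 .........++#####################++++++..............
125 .........+############################+.............
126 .........+############################+.............
127 ....+##+++++++++++++++++++++++++++++++.++++.........
128 ....+##+++............................++###.........
129 ....+##++++.........................++++###.........
130 ....+##+++++.......................+++++###.........
131 ....+##+++++++....................+++#++###.........
132 ....+##++++++++.................++++##++###.........
133 ....+##+++++++++++++++++.......+++#####+###.........
134 ....+##++++++++++..............+###########.........
135 ....+##+++++++++...............+###########.........
136 ....+##+++++++++...............+##########+.........
137 ....+##+++++++++...............+##########+.........
138 ....+##+++++++++...............+##########+.........
139 ....+##+++++++++...............+##########+.........
140 ....+##+++++++++...............+##########+.........
141 ....+##+++++++++...............+##########+.........
142 ....+##+++++++.................++++#######+.........
1
[... 3117 characters left out ...]
 137 145 140 108  73  64  65  64  63  64  63  63
   64  64  77 131 147 147 141 137 137 137 137 138 138 138 138 138 145]
 [147 147 147 147 147 148 147 147 127  86  65  64  64  64  64  63  63  63
   64  64  59 126 147 147 148 147 147 147 147 147 148 148 148 148 148]
 [147 147 147 147 147 147 146 147 121  81  65  64  64  64  64  63  64  63
   63  64  60 114 138 146 147 147 146 147 147 147 146 147 147 148 147]
 [147 147 147 147 147 147 147 147 116  76  64  64  64  65  64  64  63  64
   63  64  59 100 131 144 147 147 147 147 147 147 146 147 147 147 147]
 [147 147 147 147 147 146 147 147 111  72  65  65  64  64  65  64  63  64
   64  64  60 101 131 144 147 147 147 147 147 147 147 147 147 146 147]]
```

```bash
python3 - <<'E'
from h import *
import pickle
c,d,p,q=pickle.load(open("w4.pkl","rb"));M=R.from_quat(q)
A=pix(c,261.4,135,.077);B=pix(c,260.4,205,.077)
print("posts",A,B,"L/R width",pix(c,280.5,135,.077)-pix(c,242,135,.077))
print("slot yaw from posts",(A-B)[0]/(A-B)[1], "base",(.4745+.571-.5639-.4641)/2/.114)
base=np.mean([[.47453,.23349],[.57103,.2264],[.56389,.1127],[.46414,.12066]],0);print("base centre",base)
for z in(.142,.147,.152):
    C=pix(c,255.1,156.5,z);print("cass end bottom",C,"width",pix(c,261,156.5,z)-pix(c,249.2,156.5,z), "tool frame",M.inv().apply(C-p))
for b in(A,B,np.r_[base,.02]): print("in tool frame",M.inv().apply(b-p))
E
```

```text
posts [0.52099434 0.20878147 0.077     ] [0.51456766 0.13870736 0.077     ] L/R width [ 0.03619112 -0.00296955  0.        ]
slot yaw from posts 0.09171259059195287 base 0.07675438596491185
base centre [0.5183975 0.1733125]
cass end bottom [0.51507541 0.20226104 0.142     ] width [ 0.00893362 -0.00072713  0.        ] tool frame [0.03388784 0.00120257 0.08015364]
cass end bottom [0.51520725 0.20330259 0.147     ] width [ 0.00874973 -0.00071216  0.        ] tool frame [0.03493481 0.0011977  0.07515303]
cass end bottom [0.51533909 0.20434414 0.152     ] width [ 0.00856584 -0.0006972   0.        ] tool frame [0.03598179 0.00119283 0.07015243]
in tool frame [0.04089826 0.00722007 0.14509356]
in tool frame [-0.0294671   0.00658732  0.1451266 ]
in tool frame [0.0053575  0.00812895 0.20210076]
```

Call:
move_arm:
  targets:
    - [[0.3, 0.55, 0], [0, 0, 0], 0]
    - [[0, 0.03, 3], [0, 0, 0], 0]
    - [[0, 0.03, 3], [0, 0, 0], 0]
    - [[0, 0, 0], [0, 0, 0], 0]
    - [[0, 0, 0], [0, 0, 0], 0]

```text
time: 16.2
ee_pos: [0.5182, 0.1722, 0.1636]
eef_rot: [0.735, 0.678, -0.003, -0.004]
ft_force: [0.0, 0.2, -1.1]
width: 0.0086
grip_force: 15.0
```

```bash
python3 - <<'E'
from h import *
from bench import r
import cv2,pickle
s=r.read_state();M=R.from_quat(s["eef_rot"]);print(s["ee_pos"],M.as_matrix().round(3).tolist(),s["width"],s["ft_force"])
c=r.camera("wrist");d=r.camera("side");pickle.dump((c,d,s["ee_pos"],s["eef_rot"]),open("w5.pkl","wb"))
a=cv2.resize(c["image"][80:230,190:330],None,fx=4,fy=4,interpolation=cv2.INTER_CUBIC)
p=proj(d,[.517,.173,.08]).astype(int)
k=cv2.resize(d["image"][p[1]-60:p[1]+60,p[0]-24:p[0]+24],(240,600),interpolation=cv2.INTER_CUBIC)
print(p);cv2.imwrite("pics/w5.png",cv2.hconcat([a,k]))
E
```

```text
[0.51820767 0.17223818 0.16358859] [[0.082, 0.997, -0.009], [0.997, -0.082, 0.002], [0.001, -0.009, -1.0]] 0.008646104665289053 [ 0.02742353  0.17882994 -1.08138688]
[206 241]
```

View pics/w5.png

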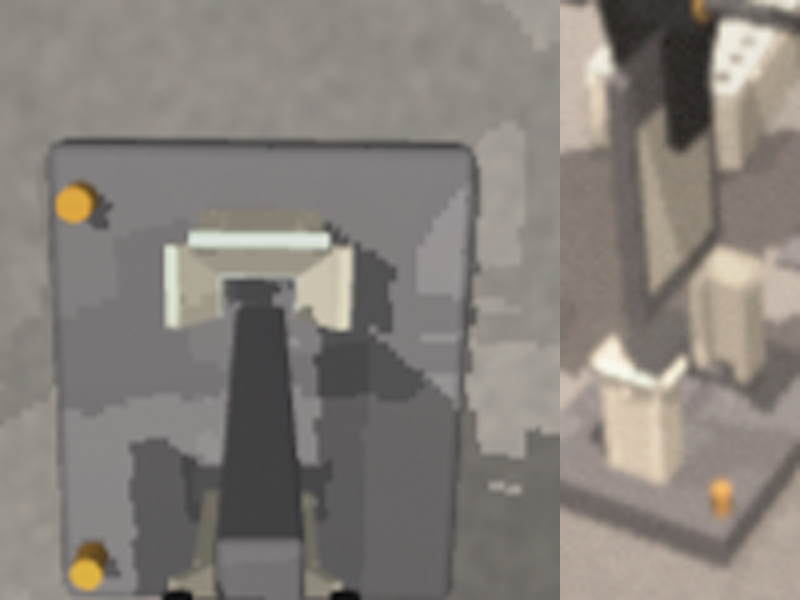

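The cassette's lower edge is at crop x 235-287 (mid 261) and the channel at 222-297 (mid 259.5), so it is centred across. I'll check lengthwise as well.

```bash
python3 - <<'E'
from h import *
import pickle
c,d,p,q=pickle.load(open("w5.pkl","rb"));M=R.from_quat(q);f=lambda u,v,z:M.inv().apply(pix(c,190+u/4,80+v/4,z)-p).round(4)
print("cass end",f(261,305,.0885),"chan back top .065",f(259.5,278,.065),"rim back .077",f(258,240,.077),"rim flaps",f(258,245,.077),f(258,328,.077))
print("base",f(50,145,.02),f(475,148,.02),f(452,592,.02),f(62,597,.02))
E
```

```text
cass end [0.0351 0.0013 0.0751] chan back top .065 [0.0358 0.0011 0.0986] rim back .077 [0.0454 0.0008 0.0866] rim flaps [0.0444 0.0008 0.0866] [0.0281 0.0008 0.0866]
base [ 0.0583 -0.0473  0.1441] [0.0576 0.0508 0.1432] [-0.0539  0.0504  0.1431] [-0.0556 -0.0499  0.144 ]
```

Call:
move_arm:
  targets:
    - [[-0.2, 0, 0], [0, 0, 0], 0]
    - [[0, 0.01, 1.5], [0, 0, 0], 0]
    - [[0, 0.02, 1.5], [0, 0, 0], 0]
    - [[0, 0.01, 1.5], [0, 0, 0], 0]
    - [[0, 0.01, 1], [0, 0, 0], 0]
    - [[0, 0, 0.5], [0, 0, 0], 0]
    - [[0, 0, 0], [0, 0, 0], 0]
    - [[0, 0, 0], [0, 0, 0], 0]

```text
time: 17.3
ee_pos: [0.5175, 0.1702, 0.103]
eef_rot: [0.735, 0.678, -0.003, -0.004]
ft_force: [1.0, -0.4, -1.0]
width: 0.0089
grip_force: 15.0
```

No contact. Creeping down about 8 mm more.

Call:
move_arm:
  targets:
    - [[0, 0, 0.3], [0, 0, 0], 0]
    - [[0, 0, 0.2], [0, 0, 0], 0]
    - [[0, 0, 0.1], [0, 0, 0], 0]
    - [[0, 0, 0], [0, 0, 0], 0]

```text
time: 17.8
ee_pos: [0.5171, 0.17, 0.0965]
eef_rot: [0.735, 0.678, -0.003, -0.004]
ft_force: [0.0, -0.5, -1.0]
width: 0.0089
grip_force: 15.0
```

Call:
move_arm:
  targets:
    - [[0, 0, 0.1], [0, 0, 0], 0]
    - [[0, 0, 0], [0, 0, 0], 0]

```text
time: 18.05
ee_pos: [0.5172, 0.17, 0.0955]
eef_rot: [0.735, 0.678, -0.003, -0.004]
ft_force: [0.1, -0.7, -0.8]
width: 0.0086
grip_force: 15.0
```

Call:
move_arm:
  targets:
    - [[0, 0, 0.1], [0, 0, 0], 0]
    - [[0, 0, 0], [0, 0, 0], 0]

```text
time: 18.3
ee_pos: [0.5171, 0.17, 0.0944]
eef_rot: [0.735, 0.678, -0.003, -0.004]
ft_force: [0.4, 0.3, -1.2]
width: 0.009
grip_force: 15.0
```

Call:
move_arm:
  targets:
    - [[0, 0, 0.1], [0, 0, 0], 0]
    - [[0, 0, 0], [0, 0, 0], 0]

```text
time: 18.55
ee_pos: [0.5171, 0.17, 0.0934]
eef_rot: [0.735, 0.678, -0.003, -0.004]
ft_force: [-0.2, 0.2, -0.8]
width: 0.0088
grip_force: 15.0
```

Call:
move_arm:
  targets:
    - [[0, 0, 0.1], [0, 0, 0], 0]
    - [[0, 0, 0], [0, 0, 0], 0]

```text
time: 18.8
ee_pos: [0.5171, 0.17, 0.0925]
eef_rot: [0.735, 0.678, -0.003, -0.004]
ft_force: [-0.4, -0.1, -1.3]
width: 0.0089
grip_force: 15.0
```

Call:
move_arm:
  targets:
    - [[0, 0, 0.1], [0, 0, 0], 0]
    - [[0, 0, 0], [0, 0, 0], 0]

```text
time: 19.05
ee_pos: [0.5172, 0.1701, 0.0921]
eef_rot: [0.735, 0.678, -0.003, -0.004]
ft_force: [-1.0, -1.1, 4.9]
width: 0.0086
grip_force: 15.0
```

Call:
move_arm:
  targets:
    - [[0, 0, 0.1], [0, 0, 0], 0]
    - [[0, 0, 0], [0, 0, 0], 0]

```text
time: 19.3
ee_pos: [0.5174, 0.1702, 0.092]
eef_rot: [0.735, 0.678, -0.003, -0.003]
ft_force: [-5.5, -2.2, 14.5]
width: 0.0086
grip_force: 15.0
```

Call:
move_arm:
  targets:
    - [[0, 0, -0.1], [0, 0, 0], 0]
    - [[0, 0, 0], [0, 0, 0], 11]
    - [[0, 0, 0], [0, 0, 0], 14]
    - [[0, 0, 0], [0, 0, 0], 20]
    - [[0, 0, 0], [0, 0, 0], 50]
    - [[0, 0, 0], [0, 0, 0], 80]
    - [[0, 0, -2], [0, 0, 0], 80]
    - [[0, 0, -4], [0, 0, 0], 80]
    - [[0, 0, -5], [0, 0, 0], 80]
    - [[0, 0, -5], [0, 0, 0], 80]
    - [[0, 0, 0], [0, 0, 0], 80]
  grip_force: 3

```text
time: 20.68
ee_pos: [0.5204, 0.171, 0.257]
eef_rot: [0.735, 0.678, 0.0, -0.002]
ft_force: [-0.4, -0.4, -1.0]
width: 0.0685
grip_force: 0.0
```

```bash
python3 - <<'E'
from h import *
from bench import r
import cv2
s=r.read_state();print(s["ee_pos"],s["ft_force"],s["width"])
d=r.camera("side");t=r.camera("top");w=r.camera("wrist")
p=proj(d,[.517,.173,.08]).astype(int)
a=cv2.resize(d["image"][125:305,110:330],(440,360),interpolation=cv2.INTER_CUBIC)
b=cv2.resize(t["image"][130:250,160:390],(360,188),interpolation=cv2.INTER_CUBIC)
e=cv2.resize(w["image"],(360,270))
o=np.zeros((600,800,3),np.uint8);o[:360,:440]=a;o[:188,440:]=b;o[190:460,440:]=e
cv2.imwrite("pics/f.png",o)
for z in(.135,.077,.02):print(z,proj(d,[.518,.173,z]))
E
```

```text
[0.52036074 0.17101855 0.25699942] [-0.37279035 -0.43535939 -1.02876371] 0.06845865215978728
0.135 [204.53137487 219.43728034]
0.077 [205.904667   242.21382672]
0.02 [207.16033244 263.03949184]
```

View pics/f.png

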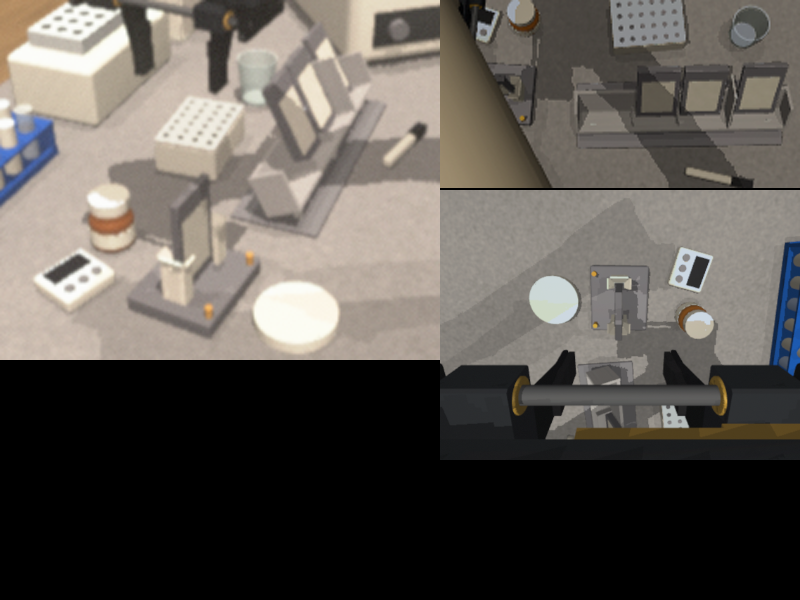

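The final picture shows the cassette upright in the stand slot, top at about (188, 197). The other three still lean in their bays and nothing else has moved. Handing in.

```bash
python3 -c "
from bench import r
print(r.close_job())"
```

```text
the job is handed in; nothing more can be done
None
```

I pinched the end-bay cassette (10.3 mm, taken as thin) and left it leaning, then set the bay 1 cassette (8.9 mm, also thin) upright and home in the stand's slot, let go and handed the job in; no verdict came back. The end-bay pinch alone was ambiguous, so the match also rests on its 9.9 mm width in the image and on a reference pinch of a middle-bay cassette (11.9 mm).

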